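Hold the belt tension arm of a small belt finisher open for a belt change

ROBOT

A 7-joint arm with a two-finger parallel gripper is mounted at the origin on the work surface. World frame = base frame: x ahead of the robot, y to its left, z up, the work surface at z = 0. Lengths are in m, angles in rad, forces in N, time in s.
With the tool pointing down it reaches from about 0.425 to 0.875 m from the base axis. Payload 4.7 kg.
Tool frame: the origin (TCP) lies midway between the tips of the shut fingers; the grasp point (between the pads) lies 19 mm behind it (arm.hold_point_z is the distance from the TCP to the grasp point, in m); x points along the fingers, y is the direction in which the jaws open and shut, and the axes are right-handed (so a half turn about x gives the same grasp; the last joint's range is limited). The gripper opens to 85 mm and grips with 20 to 120 N. Pads are 22 mm wide; open, the fingers measure 114 mm over their backs; the gripper's body (76 mm by 85 mm) begins 54 mm behind the grasp point. The pads swing forward as they close: fully open they stand 13 mm farther back than shut.
Start: joints at [-1.231, 0.321, -0.07, 1.45, 0.023, 1.371, -0.057], TCP at [0.208, 0.616, 0.231] pointing down, gripper open.
Joint ranges: [-2.86, 2.86], [-0.3, 2.09], [-1.38, 1.24], [0.06, 2.45], [-1.56, 4.7], [0.09, 2.05], [-2.69, 2.69]. Speed limits (rad/s): [2.57, 2.57, 3.14, 3.14, 3.14, 3.14, 3.14].

INTERFACE

Orientations are given as [roll, pitch, yaw] about the fixed x, y, z axes, in that order (R = Rz(yaw) Ry(pitch) Rx(roll)).
In Python, from rig import arm gives the robot as it stands.
- The arm moves only by the shell command python3 -m crank 'ROWS' [FORCE]. ROWS is JSON, a list of rows, each a list of 7 numbers: the turn, a rotation vector about the world's x, y, z in degrees, then the shift along the world's x, y, z in cm, then the finger opening in cm, from 0 to 8.54. A call has 1 to 12 rows; each row shifts and turns the commanded pose from where the row before left it; what a row does not reach is not made up. A row lasts 1/10 s, in which the tool goes at most 50 mm and 8.59 degrees, less where a joint would pass 70% of its speed; a pose out of reach is approached as far as the arm can. A call with a gripper value outside its range is refused whole. The fingers move at their own pace and stop on an object; FORCE is the grip in N (left out, the last holds). Time passes only in rows, so rows that do not move let the fingers close. It gives the time, the measured TCP pose, the force and the opening at its end, in the units of the state.
- arm.get_state(): the state, without advancing time (a new reading comes with each control period).
- arm.get_image(name): name is "scene" or "side" or "wrist"; returns the picture (420x560x3 uint8, blue, green, red); there is no depth.
- arm.camera_model(name): a dict with "camera_matrix" (3x3 intrinsics, pixels), "eye" and "attitude" of the camera in the world. Camera axes: x right, y down, z forward; pixel columns grow to the right and rows downward; lengths in m; the calibration is good to about 2 mm. The wrist camera is an equidistant fisheye: a pixel r from the principal point sees the ray r / f radians off the axis. A picture is of the moment at which its call begins: read the wrist's pose just before it. camera_model takes no time and is no camera call; for the wrist camera it gives the pose at the moment of the call.
- arm.finish_job(): hands the job in, once; it reports no verdict.
Trained networks look in the newest picture that a camera, given by its name, has taken for a name from the list of things; names that differ only in an ending like _2 or _b are one class to them, and where a whole thing is asked for, a point or a joint stands for the part that bears it (a point fixed in the world has none). Each returns a list of dicts, best first, with "score" (0 to 1); they miss things now and then, are a little off and sometimes report something else, mostly with a low value. They report only what shows in the picture. A call takes as long as a camera call.
- arm.outline_of(camera, target): "pixels" (420x560 bool, what is visible of it) and "bbox" ([centre column, centre row, width, height] in pixels, round what is visible of it).
The state is a dict: "t": time; "qpos": joint angles; "qd": joint speeds; "tau": joint torques, N m; "ee_pos": TCP position; "tcp_rot": TCP orientation; "contact_force": force on the tool from outside, world axes, zero at the start; "ft_torque": the same for the moment, N m; "gripper_width": opening from 0.0 (shut) to 1.0 (fully open).
Only numpy, scipy, OpenCV 4.12 (cv2) and the standard library are available. Lean on these libraries where they do the work, as an engineer would, in place of code of your own. Each camera call takes 0.05 s, during which the arm holds its last target. There are 200 camera calls.

TASK

I am about to put a fresh belt on the little belt finisher. Slide its wheel carriage fully home against the red stop block, then swing the blue spring arm with the red handle forward against its spring until it meets its red stop pin, and keep holding it there: finish while still holding it, do not let it spring back. Leave the carriage home and everything else on the bench where it stands.

Things in the scene. Friction and masses are not known exactly. Their poses are not given: they have to be found in the camera images.
- finisher: fixed belt finisher: green plate 205 x 380 x 12 mm, grey motor behind, 3 black wheels (tops under 62 mm high), no belt. Origin: on the bench, mid-length of the plate, 85 mm behind its front edge. x to the rear (motor side), y along the plate to the carriage end, z up. Motor: x 100 to 208, y -55 to 15, up to 78 mm high. Red stop block: y 3 to 15. Red stop pin: beside the arm, towards the front.
- carriage (a joint): travel of the aluminium carriage (80 x 70 mm, with one belt wheel) along its guide, in m: 0 at the outer end, 0.09 home against the red stop block. Growing values move it along the finisher's -y axis. It slides with about 3 N of friction and stays where it is left.
- carriage_handle (a point): yellow upright bar on the carriage: 30 mm along the finisher's x, 14 mm along y, 62 mm tall, from 31 to 93 mm above the bench. This point: its centre, 62 mm above the bench. Clear on all sides above 63 mm height.
- tension_arm (a joint): angle of the blue spring arm, rad: 0 at rest, 1.05 at the red stop pin. Growing values turn it clockwise from above, its free end coming to the plate's front edge (finisher -x). It points at (-100 deg minus this angle) from the finisher's x axis, counter-clockwise from above. At the handle the spring needs 2.6 N to start and 8 N at the stop; let go, it throws the arm back.
- pivot (a point): point on the vertical pivot axis of the spring arm, 80 mm above the bench (above the pivot, which tops out at 62 mm); at x 30, y -60 mm in the finisher's frame.
- red_handle (a point): red round upright handle, 18 mm in diameter, 67 mm tall, from 30 to 97 mm above the bench, at the free end of the spring arm, 116 mm from the pivot axis. It does not turn on the arm. This point: on its axis half-way up, 64 mm above the bench. Clear on all sides above 63 mm height.
- jar: bystander: closed glass jar, 66 mm in diameter, 85 mm tall, origin under its centre; behind the finisher
- buff: bystander: black buffing wheel with a grey face lying flat, 80 mm in diameter, 31 mm tall, origin under its centre; behind the finisher
- tin: bystander: flat metal tin, 63 mm in diameter, 22 mm tall, origin under its centre; in front of the finisher
- ornament: bystander: brass star blank 62 mm across, 5 mm thick, origin under its centre; in front of the finisher
- bush: bystander: small brass bush 22 mm in diameter, 16 mm tall, standing on the base plate near its front edge between the carriage's home and the arm; origin under its centre
- brush: bystander: wooden wire brush 210 mm long, 38 mm tall, left of the finisher; origin under its middle
- file: bystander: flat file with wooden handle, 260 mm long, 24 mm tall, right of the finisher; origin under it

How it is judged:
By the outcome, as a careful person would: the job done as asked, in the order asked, and still so for the second after the job is handed in, while the arm keeps its last pose, push and grip.
It also fails if it takes over 42 s, if anything falls off the work surface, if the arm or the gripper's body presses on something with over 40 N, if the wrist force passes 120 N, or if a joint passes its speed limit or range.

## Working session

There is one attempt and no reset: what is moved stays moved. The work goes in short steps, Python scripts to look and compute and a shell command to move; the robot and the scene stay as the last step left them, time stands still between calls to the robot, and variables do not carry over. Pictures are saved under pics/ and viewed, about 8 in all and at most 12, crops included, and the job is handed in when it is done.

```bash
mkdir -p pics; ls; python3 - <<'E'
from rig import arm
import cv2
for n in("scene","side"):
    im=arm.get_image(n); cv2.imwrite(f"pics/{n}0.png",im)
    m=arm.camera_model(n); print(n,m)
    for t in("finisher","carriage_handle","red_handle","tension_arm","carriage","bush","tin","ornament","jar","buff","brush","file"):
        for d in arm.outline_of(n,t)[:2]: print(t,round(d["score"],2),[round(float(x),1) for x in d["bbox"]])
print(arm.get_state(), arm.hold_point_z)
E
```

```text
pics
scene {'camera_matrix': array([[536.96063228,   0.        , 283.44377322],
       [  0.        , 536.96063228, 203.91914563],
       [  0.        ,   0.        ,   1.        ]]), 'eye': array([1.075275  , 0.64946788, 1.38801023]), 'attitude': array([-2.59721612, -0.00672967,  2.49077389])}
finisher 0.59 [275.1, 194.6, 135.5, 110.9]
finisher 0.35 [244.7, 160.8, 30.6, 39.5]
carriage_handle 0.98 [309.2, 196.8, 32.1, 36.3]
tension_arm 0.88 [246.9, 161.6, 31.2, 42.1]
tension_arm 0.66 [273.8, 195.6, 130.7, 113.1]
carriage 0.75 [305.9, 196.8, 34.7, 35.3]
tin 0.73 [341.1, 179.3, 20.9, 18.8]
ornament 0.73 [284.5, 144.1, 14.2, 14.5]
ornament 0.49 [263.9, 252.3, 27.6, 33.0]
jar 0.74 [198.6, 193.7, 25.4, 34.4]
buff 0.77 [262.6, 252.7, 28.1, 27.7]
brush 0.68 [275.4, 192.3, 136.1, 109.2]
brush 0.62 [416.8, 298.4, 66.1, 46.1]
file 0.78 [226.4, 105.6, 64.7, 36.0]
side {'camera_matrix': array([[403.08439155,   0.        , 287.53512788],
       [  0.        , 403.08439155, 208.07182818],
       [  0.        ,   0.        ,   1.        ]]), 'eye': array([ 0.09097633, -0.738856  ,  0.6836459 ]), 'a
[... 590 characters left out ...]

file 0.58 [354.7, 375.8, 105.8, 78.1]
{'t': 1.3, 'qpos': array([-1.23091273,  0.32099016, -0.07011229,  1.45049317,  0.02258028,
        1.37082784, -0.05691141]), 'qd': array([-0.00026383,  0.00109859,  0.00267822,  0.0003758 ,  0.00139469,
        0.00236036,  0.00036461]), 'tau': array([ 2.33896762e-04, -4.93404043e+01, -3.81264137e-01, -3.14571333e+01,
        1.33873749e-02,  1.43326713e-03, -3.80220877e-05]), 'ee_pos': array([0.20804708, 0.61581795, 0.23135844]), 'tcp_rot': array([1.25620872, 1.5707247 , 0.93044032]), 'contact_force': array([-0.55086493,  0.05907878,  0.48781342]), 'ft_torque': array([ 0.03619328, -0.00489038,  0.01351554]), 'gripper_width': 0.9964234154005661} 0.0187
```

```bash
python3 - <<'E'
import cv2
a=cv2.imread("pics/scene0.png")[130:262,180:356]
b=cv2.imread("pics/side0.png")[190:325,190:400]
cv2.imwrite("pics/scene0c.png",cv2.resize(a,None,fx=4.5,fy=4.5,interpolation=cv2.INTER_CUBIC))
cv2.imwrite("pics/side0c.png",cv2.resize(b,None,fx=3.8,fy=3.8,interpolation=cv2.INTER_CUBIC))
E
```

```text
(no output)
```

View pics/scene0c.png

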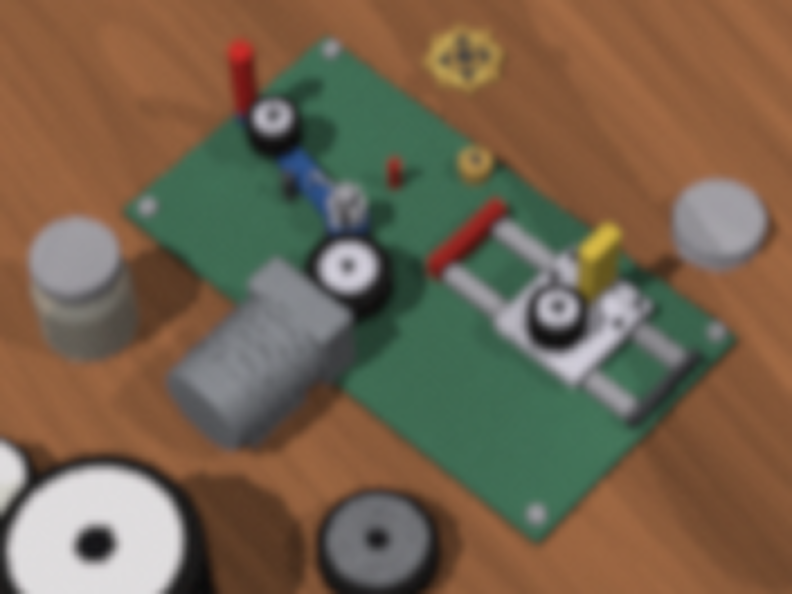

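View pics/side0c.png

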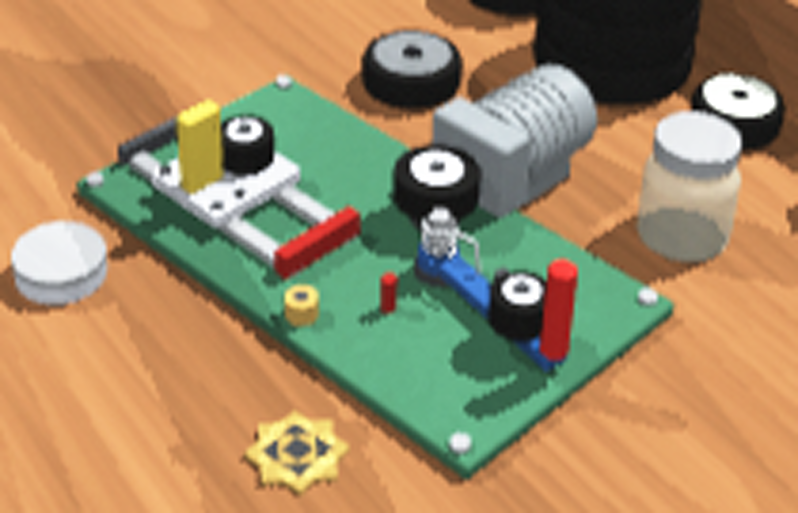

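```bash
cat > h.py <<'E'
import numpy as np
from rig import arm
from scipy.spatial.transform import Rotation as Ro
from scipy.optimize import least_squares
def proj(n,P):
    m=arm.camera_model(n); R=Ro.from_euler("xyz",m["attitude"]).as_matrix()
    c=(np.atleast_2d(P)-m["eye"])@R; q=c@m["camera_matrix"].T
    return q[:,:2]/q[:,2:]
def F(p,L):
    L=np.atleast_2d(L); c,s=np.cos(p[2]),np.sin(p[2])
    return np.c_[p[0]+c*L[:,0]-s*L[:,1],p[1]+s*L[:,0]+c*L[:,1],L[:,2]]
E
python3 - <<'E'
from h import *
S=lambda a:np.array([180,130])+np.array(a)/4.5
D=lambda a:np.array([190,190])+np.array(a)/3.8
# FA, FC, RC, RA, red top, yellow top, pin top?
s=S([(330,38),(735,340),(537,543),(125,210),(240,48),(608,235)]); d=D([(467,475),(78,188),(285,78),(672,308),(563,268),(200,108)])
C=[(-.085,-.19,.012),(-.085,.19,.012),(.12,.19,.012),(.12,-.19,.012)]
def pts(v):
    a=np.radians(-100)-v[3]
    return F(v,C+[(.03+.116*np.cos(a),-.06+.116*np.sin(a),.097),(v[4],v[5],.093)])
f=lambda v:np.r_[(proj("scene",pts(v))-s).ravel(),(proj("side",pts(v))-d).ravel()]
best=min((least_squares(f,[.6,.1,y,0,-.03,.1],loss="soft_l1") for y in np.arange(-3,3.2,.7)),key=lambda r:r.cost)
v=best.x;print(v,np.degrees(v[2]),best.cost);print(f(v).reshape(-1,2).round(1))
print(pts(v).round(4)); print("pivot",F(v,[.03,-.06,.08]))
for A in(0,1.05,1.1):
    a=np.radians(-100)-A;print(A,F(v,[.03+.116*np.cos(a),-.06+.116*np.sin(a),.064]))
print("finx",np.cos(v[2]),np.sin(v[2]))
st=arm.get_state();print(Ro.from_euler("xyz",st["tcp_rot"]).as_matrix().round(3))
E
```

```text
Traceback (most recent call last):
  File "h.py", line 6, in proj
    m=arm.camera_model(n); R=Ro.from_euler("xyz",m["attitude"]).as_matrix()
ValueError: time passes only in moves, steps and waits
```

```bash
cat > h.py <<'E'
import numpy as np
from functools import lru_cache
from rig import arm
from scipy.spatial.transform import Rotation as Ro
from scipy.optimize import least_squares
cm=lru_cache(arm.camera_model)
def proj(n,P):
    m=cm(n); R=Ro.from_euler("xyz",m["attitude"]).as_matrix()
    c=(np.atleast_2d(P)-m["eye"])@R; q=c@m["camera_matrix"].T
    return q[:,:2]/q[:,2:]
def F(p,L):
    L=np.atleast_2d(L); c,s=np.cos(p[2]),np.sin(p[2])
    return np.c_[p[0]+c*L[:,0]-s*L[:,1],p[1]+s*L[:,0]+c*L[:,1],L[:,2]]
E
python3 - <<'E'
from h import *
S=lambda a:np.array([180,130])+np.array(a)/4.5
D=lambda a:np.array([190,190])+np.array(a)/3.8
# FA, FC, RC, RA, red top, yellow top, pin top?
s=S([(330,38),(735,340),(537,543),(125,210),(240,48),(608,235)]); d=D([(467,475),(78,188),(285,78),(672,308),(563,268),(200,108)])
C=[(-.085,-.19,.012),(-.085,.19,.012),(.12,.19,.012),(.12,-.19,.012)]
def pts(v):
    a=np.radians(-100)-v[3]
    return F(v,C+[(.03+.116*np.cos(a),-.06+.116*np.sin(a),.097),(v[4],v[5],.093)])
f=lambda v:np.r_[(proj("scene",pts(v))-s).ravel(),(proj("side",pts(v))-d).ravel()]
best=min((least_squares(f,[.6,.1,y,0,-.03,.1],loss="soft_l1") for y in np.arange(-3,3.2,.7)),key=lambda r:r.cost)
v=best.x;print(v,np.degrees(v[2]),best.cost);print(f(v).reshape(-1,2).round(1))
print(pts(v).round(4)); print("pivot",F(v,[.03,-.06,.08]))
for A in(0,1.05,1.1):
    a=np.radians(-100)-A;print(A,F(v,[.03+.116*np.cos(a),-.06+.116*np.sin(a),.064]))
print("finx",np.cos(v[2]),np.sin(v[2]))
st=arm.get_state();print(Ro.from_euler("xyz",st["tcp_rot"]).as_matrix().round(3))
E
```

```text
[ 0.53728993 -0.06767315  0.18184266 -0.01495719 -0.03812692  0.10364798] 10.418817155478362 9.91777552800484
[[-0.5 -1.7]
 [ 0.9 -1. ]
 [-0.4 -0.7]
 [-1.  -1.4]
 [-0.1 -0.2]
 [-1.5  0.8]
 [-0.7 -1.4]
 [-1.1 -2.3]
 [ 0.1 -1.6]
 [ 1.  -1.3]
 [-0.1 -0.2]
 [-1.2  0.7]]
[[ 0.4881 -0.2699  0.012 ]
 [ 0.4193  0.1038  0.012 ]
 [ 0.621   0.1409  0.012 ]
 [ 0.6897 -0.2328  0.012 ]
 [ 0.5802 -0.2372  0.097 ]
 [ 0.481   0.0274  0.093 ]]
pivot [[ 0.57764582 -0.12125861  0.08      ]]
0 [[ 0.57849374 -0.23725551  0.064     ]]
1.05 [[ 0.47744932 -0.17971082  0.064     ]]
1.1 [[ 0.47465314 -0.17463003  0.064     ]]
finx 0.9835121314343858 0.18084216134903794
[[ 0.     0.32   0.947]
 [ 0.     0.947 -0.32 ]
 [-1.     0.     0.   ]]
```

```bash
python3 -m crank '[[0,0,-5,2.2,-4.4,0,0],[0,0,-5,2.2,-4.4,0,0],[0,0,-5,2.2,-4.4,0,0],[0,0,-5,2.2,-4.4,0,0],[0,0,-5,2.2,-4.4,0,0],[0,0,-5,2.2,-4.4,0,0],[0,0,-5,2.2,-4.4,0,0],[0,0,-5,2.2,-4.4,0,0],[0,0,-5,2.2,-4.4,0,0],[0,0,-5,2.2,-4.4,0,0],[0,0,-5,2.2,-4.4,0,0],[0,0,-5,2.2,-4.4,0,0]]' 40
python3 -m crank '[[0,0,0,0,0,0,0],[0,0,0,0,0,0,0]]'
python3 - <<'E'
from h import *
import cv2
m=arm.camera_model("wrist");im=arm.get_image("wrist");cv2.imwrite("pics/w1.png",im);print(m,arm.get_state())
for t in("carriage_handle","red_handle"):
    for d in arm.outline_of("wrist",t)[:1]: print(t,d["score"],d["bbox"])
E
```

```text
t: 2.5
ee_pos: [0.4727, 0.086, 0.2318]
tcp_rot: [2.02, 1.569, 0.644]
contact_force: [0.8, 1.3, 0.4]
gripper_width: -0.003
t: 2.7
ee_pos: [0.4724, 0.0868, 0.2315]
tcp_rot: [2.648, 1.57, 1.272]
contact_force: [-0.3, 1.0, -0.4]
gripper_width: 0.002
{'camera_matrix': array([[325.1922621 ,   0.        , 283.31582598],
       [  0.        , 325.1922621 , 210.96798674],
       [  0.        ,   0.        ,   1.        ]]), 'eye': array([0.45836901, 0.15614044, 0.37370602]), 'attitude': array([ 2.85748476e+00, -1.42752820e-03,  1.96536022e-01])} {'t': 2.75, 'qpos': array([-0.69545694, -0.0602056 ,  0.44100896,  1.87114885,  0.02572419,
        1.32491912, -0.06320312]), 'qd': array([-0.02206817, -0.00128189, -0.02779453,  0.00556826, -0.00121713,
       -0.00205221,  0.00150566]), 'tau': array([ 1.22356027e+00, -2.47041804e+01,  3.74347698e-01, -3.13063288e+01,
        1.93140898e-01, -6.63139464e-03,  1.44775418e-03]), 'ee_pos': array([0.47184776, 0.08836776, 0.23139237]), 'tcp_rot': array([3.11718171, 1.57005804, 1.74459109]), 'contact_force': array([-0.46216167,  0.23039206,  0.0329427 ]), 'ft_torque': array([ 0.05778447, -0.00034413,  0.05951738]), 'gripper_width': -0.005485670953984898}
carriage_handle 0.83 [302.0, 235.0, 71.7, 58.7]
```

View pics/w1.png

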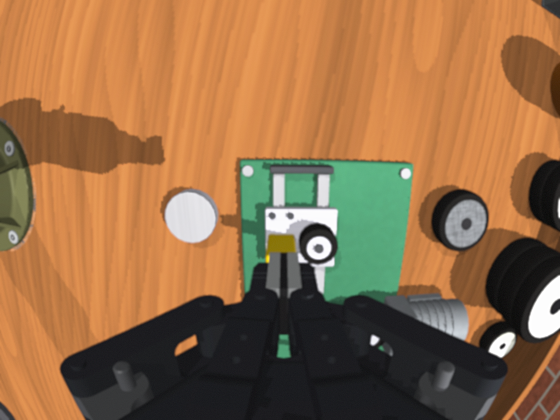

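```bash
python3 - <<'E'
from h import *
eye=np.array([0.45836901,0.15614044,0.37370602]);R=Ro.from_euler("xyz",[2.85748476,-.00142753,.19653602]).as_matrix()
for n,u,v,z in(("yel",281,243,.093),("FC",241,160,.012),("RC",411,162,.012)):
    d=np.array([u-283.3,v-211.]);r=np.hypot(*d);t=r/325.19
    k=R@np.r_[d/r*np.sin(t),np.cos(t)];p=eye+k*(z-eye[2])/k[2];print(n,p)
print(Ro.from_euler("xyz",arm.get_state()["tcp_rot"]).as_matrix().round(3))
E
```

```text
yel [0.4787198  0.04504021 0.093     ]
FC [0.42127304 0.10189981 0.012     ]
RC [0.61529353 0.14093477 0.012     ]
[[-0.     0.98   0.199]
 [ 0.     0.199 -0.98 ]
 [-1.    -0.    -0.   ]]
```

```bash
python3 -m crank '[[0,0,0,0,0,-4.1,0],[0,0,0,0,0,-4.1,0],[0,0,0,0,0,-4.1,0],[0,0,0,0,0,-4.1,0],[0,0,0,0,0,0,0]]'
python3 -m crank '[[0,0,0,0.27,-1.48,0,0],[0,0,0,0.27,-1.48,0,0],[0,0,0,0.27,-1.48,0,0],[0,0,0,0.27,-1.48,0,0],[0,0,0,0,0,0,0]]'
python3 - <<'E'
from h import *
import cv2
im=arm.get_image("side");cv2.imwrite("pics/s2.png",cv2.resize(im[170:320,180:400],None,fx=3.6,fy=3.6,interpolation=cv2.INTER_CUBIC))
E
```

```text
t: 3.35
ee_pos: [0.467, 0.088, 0.0625]
tcp_rot: [-1.403, 1.56, -2.773]
contact_force: [-0.5, -0.7, -0.6]
gripper_width: 0.001
t: 3.85
ee_pos: [0.4843, 0.0287, 0.0695]
tcp_rot: [1.693, 1.568, 0.319]
contact_force: [0.5, -0.6, 0.6]
gripper_width: -0.001
```

View pics/s2.png

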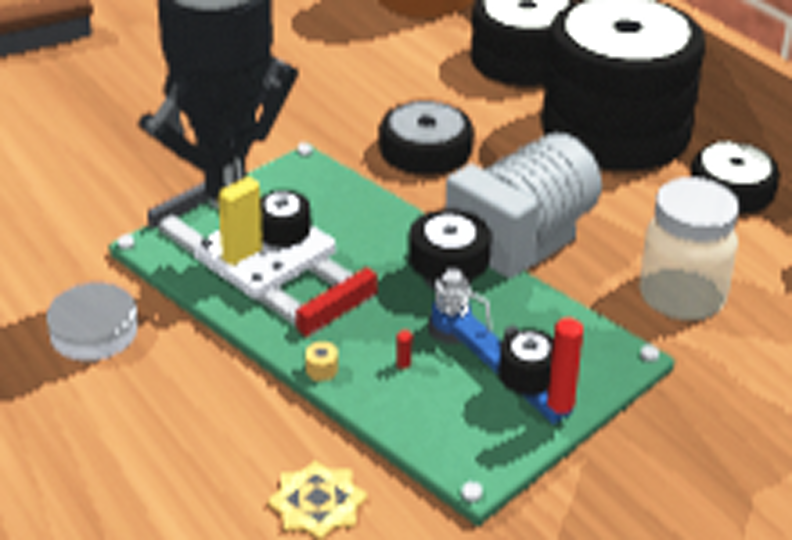

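```bash
python3 -m crank '[[0,0,0,0.15,-0.79,0,0],[0,0,0,0.15,-0.79,0,0],[0,0,0,0.15,-0.79,0,0]]'
python3 -m crank '[[0,0,0,0.05,-0.3,0,0],[0,0,0,0.05,-0.3,0,0]]'
python3 -m crank '[[0,0,0,0.05,-0.3,0,0],[0,0,0,0,0,0,0]]'
python3 - <<'E'
from h import *
import cv2
im=arm.get_image("side");cv2.imwrite("pics/s3.png",cv2.resize(im[170:320,180:400],None,fx=3.6,fy=3.6,interpolation=cv2.INTER_CUBIC))
E
```

```text
t: 4.2
ee_pos: [0.4882, 0.0057, 0.0682]
tcp_rot: [2.071, 1.569, 0.699]
contact_force: [-0.2, 4.4, 3.4]
gripper_width: -0.001
t: 4.4
ee_pos: [0.4889, -0.0014, 0.0676]
tcp_rot: [1.436, 1.57, 0.062]
contact_force: [1.2, 3.8, 3.1]
gripper_width: 0.002
t: 4.6
ee_pos: [0.4889, -0.0049, 0.0672]
tcp_rot: [-0.233, 1.57, -1.606]
contact_force: [1.6, 1.2, -0.1]
gripper_width: -0.001
```

View pics/s3.png

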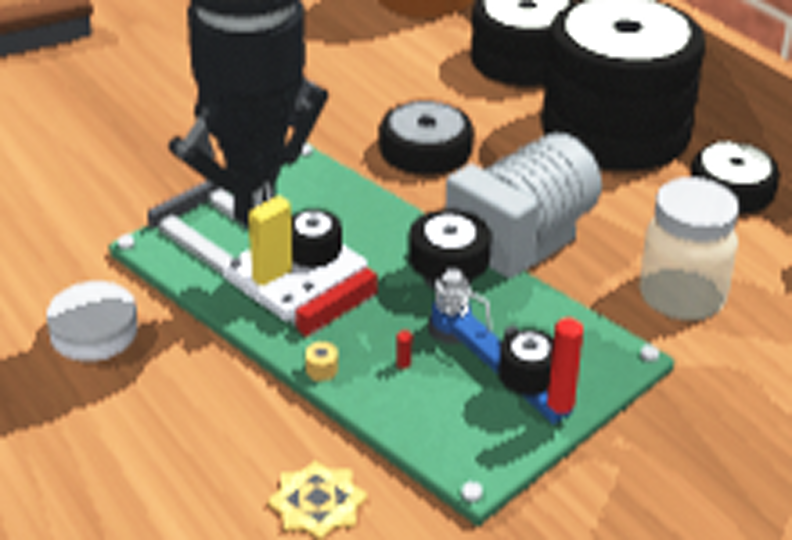

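```bash
for i in 1 2 3; do :; done; python3 -m crank '[[0,0,0,0.05,-0.3,0,0],[0,0,0,0,0,0,0]]'
python3 -m crank '[[0,0,0,0.05,-0.3,0,0],[0,0,0,0,0,0,0]]'
```

```text
t: 4.85
ee_pos: [0.4888, -0.0075, 0.067]
tcp_rot: [-1.449, 1.57, -2.822]
contact_force: [-0.1, 0.9, -0.3]
gripper_width: 0.003
t: 5.05
ee_pos: [0.489, -0.0084, 0.067]
tcp_rot: [-2.65, 1.568, 2.261]
contact_force: [-1.8, 7.3, 0.3]
gripper_width: -0.002
```

```bash
python3 -m crank '[[0,0,0,0.05,-0.25,0,0],[0,0,0,0,0,0,0]]'
python3 -m crank '[[0,0,0,0.05,-0.25,0,0],[0,0,0,0,0,0,0]]'
```

```text
t: 5.25
ee_pos: [0.489, -0.0084, 0.067]
tcp_rot: [-2.804, 1.565, 2.108]
contact_force: [-2.4, 11.9, 2.8]
gripper_width: -0.002
t: 5.45
ee_pos: [0.489, -0.0084, 0.067]
tcp_rot: [-2.846, 1.561, 2.068]
contact_force: [-4.6, 16.8, 4.1]
gripper_width: 0.003
```

```bash
python3 -m crank '[[0,0,0,-0.5,3.5,0,0],[0,0,0,0,0,4.5,0],[0,0,0,0,0,4.5,0],[0,0,-3,2,-4.2,1,5],[0,0,-3,2,-4.2,0,5],[0,0,-3,2,-4.2,0,5],[0,0,-2,2,-4.2,0,5],[0,0,0,1,-4.2,0,5],[0,0,0,0,-3.8,0,5],[0,0,0,0,0,0,5],[0,0,0,0,0,0,5]]' 60
python3 - <<'E'
from h import *
import cv2
s=arm.get_state();print(s["ee_pos"],Ro.from_euler("xyz",s["tcp_rot"]).as_matrix().round(3)[:,1])
im=arm.get_image("side");cv2.imwrite("pics/s4.png",cv2.resize(im[150:325,180:400],None,fx=3.4,fy=3.4,interpolation=cv2.INTER_CUBIC))
E
```

```text
t: 6.55
ee_pos: [0.5745, -0.2303, 0.1668]
tcp_rot: [-1.028, 1.569, -2.596]
contact_force: [-0.4, 0.4, -0.5]
gripper_width: 0.587
[ 0.57454421 -0.23030076  0.16675949] [ 1.     0.002 -0.002]
```

View pics/s4.png

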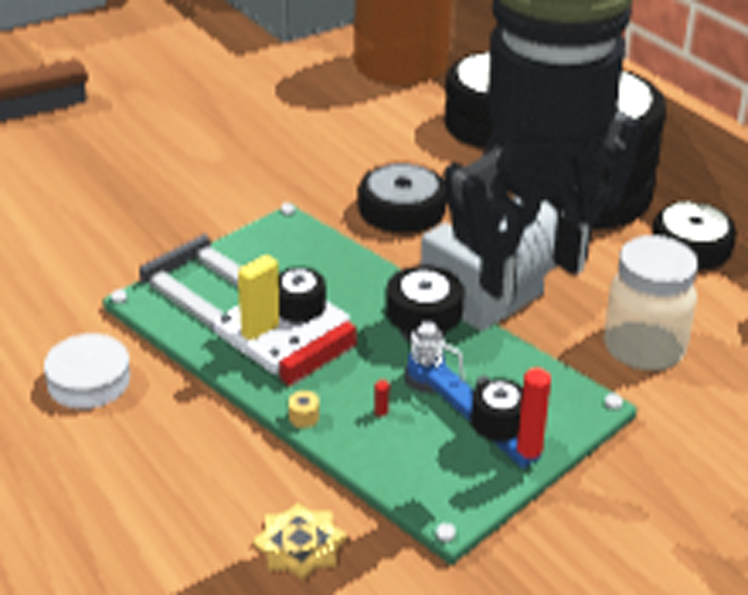

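```bash
python3 -m crank '[[0,0,0,0.4,-0.7,0,5],[0,0,0,0,0,-4,5],[0,0,0,0,0,-4,5],[0,0,0,0,0,-2.2,5],[0,0,0,0,0,0,5]]'
python3 -m crank '[[0,0,0,0,0,0,0],[0,0,0,0,0,0,0],[0,0,0,0,0,0,0],[0,0,0,0,0,0,0],[0,0,0,0,0,0,0]]' 60
python3 - <<'E'
from h import *
import cv2
im=arm.get_image("side");cv2.imwrite("pics/s5.png",cv2.resize(im[190:325,250:400],None,fx=4,fy=4,interpolation=cv2.INTER_CUBIC))
E
```

```text
t: 7.1
ee_pos: [0.5778, -0.2326, 0.0617]
tcp_rot: [-1.886, 1.564, 2.835]
contact_force: [-0.6, 0.8, -0.5]
gripper_width: 0.584
t: 7.6
ee_pos: [0.5801, -0.2354, 0.0675]
tcp_rot: [1.826, 1.569, 0.261]
contact_force: [-3.4, 0.9, 7.3]
gripper_width: 0.189
```

View pics/s5.png

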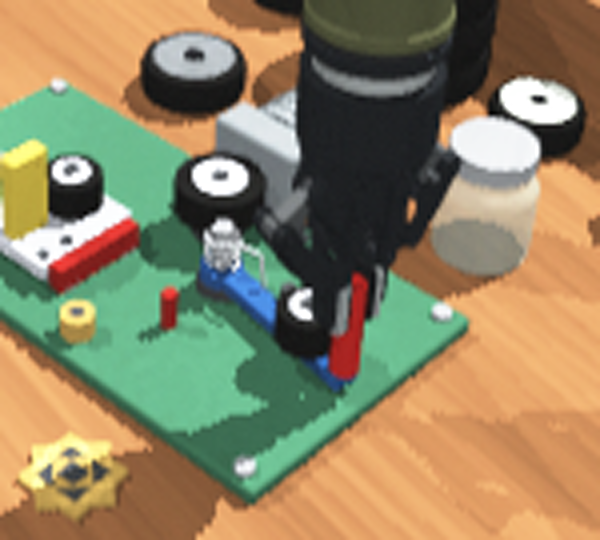

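```bash
python3 - <<'E'
import numpy as np
t=np.radians(-89.0-5*np.arange(14));p=11.55*np.c_[np.cos(t),np.sin(t)]
print(np.diff(p,axis=0).round(2).tolist());print(p.round(2)[-2:]+[57.76,-12.13])
E
```

```text
[[-1.01, 0.03], [-1.0, 0.11], [-0.99, 0.2], [-0.97, 0.29], [-0.94, 0.37], [-0.9, 0.45], [-0.86, 0.53], [-0.81, 0.6], [-0.75, 0.67], [-0.69, 0.73], [-0.63, 0.79], [-0.56, 0.84], [-0.48, 0.89]]
[[ 47.86 -18.08]
 [ 47.38 -17.19]]
```

```bash
python3 -m crank '[[0,0,-5,-1.01,0.03,0,0],[0,0,-5,-1.0,0.11,0,0],[0,0,-5,-0.99,0.2,0,0],[0,0,-5,-0.97,0.29,0,0],[0,0,0,0,0,0,0]]'
python3 -m crank '[[0,0,-5,-0.94,0.37,0,0],[0,0,-5,-0.9,0.45,0,0],[0,0,-5,-0.86,0.53,0,0],[0,0,-5,-0.81,0.6,0,0],[0,0,0,0,0,0,0]]'
python3 -m crank '[[0,0,-5,-0.75,0.67,0,0],[0,0,-5,-0.69,0.73,0,0],[0,0,-5,-0.63,0.79,0,0],[0,0,0,0,0,0,0]]'
python3 - <<'E'
from h import *
s=arm.get_state();p=s["ee_pos"][:2]-[.5776,-.1213];print(np.hypot(*p),np.degrees(np.arctan2(p[1],p[0])),Ro.from_euler("xyz",s["tcp_rot"]).as_matrix().round(3)[:,1],s["contact_force"])
E
```

```text
t: 8.15
ee_pos: [0.542, -0.2295, 0.0676]
tcp_rot: [1.66, 1.565, -0.254]
contact_force: [3.0, -2.4, 1.8]
gripper_width: 0.19
t: 8.65
ee_pos: [0.5075, -0.2108, 0.0676]
tcp_rot: [1.827, 1.564, -0.435]
contact_force: [4.3, -4.2, 3.3]
gripper_width: 0.19
t: 9.05
ee_pos: [0.4868, -0.1894, 0.0676]
tcp_rot: [1.968, 1.564, -0.556]
contact_force: [2.7, -6.2, 3.7]
gripper_width: 0.189
0.1135087517526507 -143.1112357210579 [ 0.579 -0.815  0.006] [ 2.73838687 -6.22245311  3.74681434]
```

```bash
python3 -m crank '[[0,0,-4,-0.45,0.67,0,0],[0,0,0,0,0,0,0]]'
python3 -m crank '[[0,0,-2,-0.2,0.35,0,0],[0,0,0,0,0,0,0]]'
python3 -m crank '[[0,0,0,-0.15,0.27,0,0],[0,0,0,0,0,0,0]]'
python3 - <<'E'
from h import *
s=arm.get_state();p=s["ee_pos"][:2]-[.5776,-.1213];print(np.hypot(*p),np.degrees(np.arctan2(p[1],p[0])),Ro.from_euler("xyz",s["tcp_rot"]).as_matrix().round(3)[:,1],s["contact_force"])
E
```

```text
t: 9.25
ee_pos: [0.4824, -0.1831, 0.0676]
tcp_rot: [1.982, 1.564, -0.612]
contact_force: [1.9, -5.6, 3.9]
gripper_width: 0.189
t: 9.45
ee_pos: [0.4805, -0.18, 0.0676]
tcp_rot: [1.983, 1.564, -0.644]
contact_force: [2.3, -6.4, 5.4]
gripper_width: 0.19
t: 9.65
ee_pos: [0.4802, -0.1794, 0.0676]
tcp_rot: [1.906, 1.559, -0.722]
contact_force: [6.9, -11.0, -0.1]
gripper_width: 0.188
0.11339826284418666 -149.19223899419228 [ 0.491 -0.871  0.011] [  6.92097193 -10.96092173  -0.0601427 ]
```

```bash
python3 -m crank '[[0,0,0,-0.15,0.27,0,0],[0,0,0,0,0,0,0],[0,0,0,0,0,0,0]]'
python3 - <<'E'
from h import *
import cv2
im=arm.get_image("side");cv2.imwrite("pics/s6.png",cv2.resize(im[190:325,190:400],None,fx=3.8,fy=3.8,interpolation=cv2.INTER_CUBIC))
E
```

```text
t: 9.95
ee_pos: [0.48, -0.1791, 0.0677]
tcp_rot: [1.865, 1.553, -0.765]
contact_force: [11.9, -16.6, -7.9]
gripper_width: 0.192
```

View pics/s6.png

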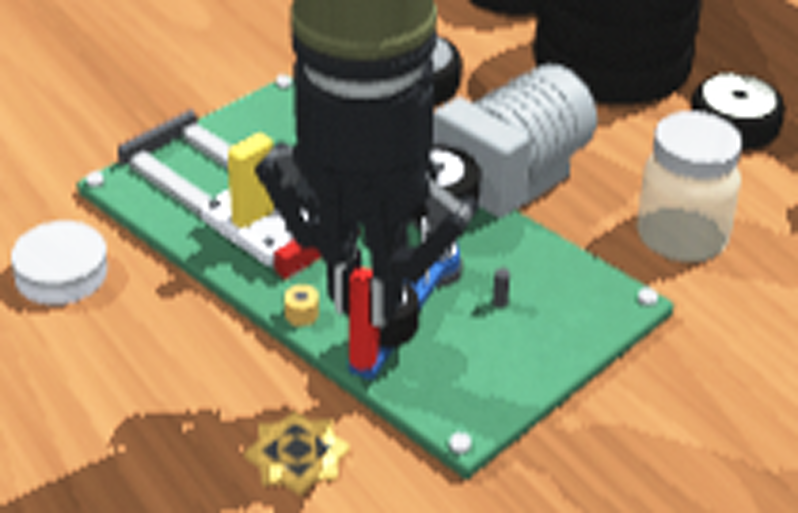

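```bash
python3 -c "
from rig import arm
print(arm.get_state()['contact_force']);print(arm.finish_job())"
```

```text
[ 11.98441516 -15.81028288  -8.30025219]
the job is handed in; nothing more can be done
None
```

The carriage is home against the red stop block, and the spring arm is held against its red stop pin. I handed the job in at about 10 s, with the gripper still closed on the red handle.

- **Carriage:** I pushed it with closed fingers on the yellow bar. Over the last two small steps it stopped moving while the push rose to about 17 N, against 3 N of friction. The next picture showed no gap at the stop block.
- **Spring arm:** I gripped the red handle and followed its arc round the pivot. It turned about 60.5°, where 1.05 rad is 60.2°. It then stopped moving while the force rose to 13 N and then about 20 N sideways, against 8 N for the spring at the stop.
- **Other things:** In the last picture the bush, tin, star and jar stand where they were. The buffing wheel is partly hidden behind the gripper. The brush and file are outside the final crop, so I did not check them again.
- **Checks that disagreed:** A wrist-camera reading of the yellow bar was 18 mm off the two-camera fit in y, because the fingers hid its top. I used the fit, which the contact bore out. Plate corners fitted only to about 2 pixels.
- **Contact-force sensor:** At the end it also read about 8 N downward, so the grip presses slightly off level. The pin itself was hidden in the last picture, so contact there rests on the angle and the force.

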